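Register a display foot in the jig and snap its cap on

TASK

Slide the loose display foot (the grey plate with the upright stud) along the jig board until it lies flat and square against both metal stops, the far one and the right-hand one. Then take the flat-topped ribbed cap, set it upright over the stud and press it straight down, without slamming it, until it clicks and sits fully home on the collar round the stud, with the foot still against both stops. Keep pressing after the click: finish with the fingers still on the cap, pushing it down firmly with about 10 N (the weight of a full litre bottle); do not let go, and leave the pointed cap and the sticker roll where they are.

Things in the scene. Friction and masses are not known exactly. Their poses are not given: they have to be found in the camera images.
- jig: Fixed jig: flat grey board 8 mm thick on the counter, x -100 to 100 and y -90 to 110 mm in its frame, with two metal stops 22 mm tall from the counter. Far stop: face at x = 80 mm, looking to -x, y -68 to 92. Right stop: face at y = -70 mm, looking to +y, x -82 to 62. Origin on the counter, z up. A foot against both stops, axes parallel, has its origin at (50, -25, 8) mm here.
- jig_corner (a point): Where the lines of the two stop faces meet, on top of the jig's board, 8 mm above the counter; axes as the jig's.
- foot: Loose display foot on the jig board: grey plate 60 mm (its x) by 90 mm (its y), 18 mm thick, 0.3 to 0.45 kg, an upright steel stud in its middle. Origin at the centre of the underside, z up. At the start it lies 2 to 8 cm short of each stop and up to 15 degrees askew.
- stud_top (a point): Top of the foot's stud, 44 mm above the foot's underside. The stud is 20 mm in diameter, 24 mm tall above the collar, tapered to 10 mm over its last 8 mm. Three small sprung balls stand out of it 7 mm above the collar, 27 mm across; they give way inwards.
- collar: Flat round metal collar fixed on the foot's plate round the stud, 41 mm diameter, 2 mm high: the cap's underside comes to rest on it. Origin on the stud's axis at its upper face, 20 mm above the foot's underside; z up.
- snap_cap: Loose white ribbed cap, round, flat on top, 42 mm diameter, 36 mm tall, 40 g, standing upright on the counter, open end down. Origin at the centre of its open underside, z up. Inside: a lip 3 mm high with a 22.6 mm hole, above it a 31 mm hollow. Any turn fits. It meets the balls with its underside 11 mm above the collar, needs a push of about 10 N, clicks past them and goes down onto the collar.
- pointed_cap: Bystander, to be left alone: loose smooth white cap with a pointed top, 30 mm diameter, 34 mm tall, on the counter to the left. Origin at the centre of its underside.
- stickers: Bystander, to be left alone: loose roll of price stickers lying flat, 62 mm diameter, 26 mm tall, on the counter beyond and to the left of the jig. Origin at the centre of its underside.

How it is judged:
By the outcome, as a careful person would: the job done as asked, in the order asked, and still so for the second after the job is handed in, while the arm keeps its last pose, push and grip.
It also fails if it takes over 70 s, if anything falls off the work surface, if the arm or the gripper's body presses on something with over 40 N, if the wrist force passes 120 N, or if a joint passes its speed limit or range.

ROBOT

A 6-joint arm with a two-finger parallel gripper is mounted at the origin on a cart in front of the work surface, level with it; the furniture and walls round the work are solid. World frame = base frame: x ahead of the robot, y to its left, z up, the work surface at z = 0. Lengths are in mm, angles in rad, forces in N, time in s.
With the tool pointing down it reaches from about 400 to 925 mm from the base axis. Payload 12.5 kg.
Tool frame: the origin (TCP) lies at the very end of the fingers, on their centre line; the grasp point (between the pads) lies 19 mm behind it; z points along the fingers, y is the line along which they close (so a half turn about z gives the same grasp; the last joint's range is limited). The gripper opens to 95 mm and grips with 3 to 60 N. Pads are 20 mm wide; open, the fingers measure 119 mm over their backs; the gripper's body (75 mm by 180 mm) begins 59 mm behind the grasp point.
Start: joints at [-1.32, 0.491, 1.559, -0, 1.092, -0.106], TCP at [218.322, -585.647, 214.661] pointing down, gripper open.
Joint ranges: [-3.1, 3.1], [-0.84, 2.19], [0.05, 2.79], [-1.13, 4.28], [0.06, 2.93], [-2.69, 2.69]. Speed limits (rad/s): [2.22, 2.22, 2.79, 3.14, 3.14, 3.14].

INTERFACE

Orientations are given as [roll, pitch, yaw] about the fixed x, y, z axes, in that order (R = Rz(yaw) Ry(pitch) Rx(roll)).
In Python, from cell import env gives the robot as it stands.
- The arm moves only by the shell command python3 steer.py FILE, which reads ROWS from the file FILE. ROWS is a JSON list of rows, 1 to 5 of them, each of 5 numbers: dx, dy, dz in mm, then a turn about the tool's z in rad, then the opening from 0.0 (shut) to 1.0 (fully open); each row is the pose to reach, as a shift and turn from the pose commanded when the command began, along the tool's axes at that moment; what a row does not reach only later rows make up. A row lasts 1/12 s, in which the tool goes at most 41.7 mm and 0.125 rad, less where a joint would pass 70% of its speed; a pose out of reach is approached as far as the arm can. The fingers move at their own pace and stop on an object; the grip force is fixed at half the most. Time passes only in rows, so rows that do not move let the fingers close. It prints the time, the measured TCP pose, the force, the opening and the grip force at its end. Input that does not fit is refused with a message, and nothing moves.
- env.state(): the state, without advancing time (a new reading comes with each control period).
- env.read_camera(name): name is "scene" or "top" or "wrist"; returns (picture, depth): 420x560x3 uint8, red, green, blue; 420x560 float32, mm along the optical axis (not along the pixel's ray), 0 where there is no reading.
- env.camera_info(name): a dict with "vertical_fov" (degrees; the focal length in pixels is half the picture's height over the tangent of half this angle, whatever the lens; pixels are square), "cx", "cy" (the principal point, pixels), "origin" and "attitude" of the camera in the world. Camera axes: x right, y down, z forward; pixel columns grow to the right and rows downward; lengths in mm; the calibration is good to about 2 mm. A picture is of the moment at which its call begins: read the wrist's pose just before it. camera_info takes no time and is no camera call; for the wrist camera it gives the pose at the moment of the call.
- env.job_done(): hands the job in; it is judged then, once.
The state is a dict: "t": time; "joints": joint angles; "qvel": joint speeds; "tau": joint torques, N m; "eef_pos": TCP position; "tcp_rot": TCP orientation; "ft_force": force on the tool from outside, world axes, zero at the start; "moment": the same for the moment, N m; "opening": opening from 0.0 (shut) to 1.0 (fully open); "grip_force": force on a finger pad.
Only numpy, scipy, OpenCV 4.12 (cv2) and the standard library are available. Lean on these libraries where they do the work, as an engineer would, in place of code of your own. Each camera call takes 0.05 s, during which the arm holds its last target. There are 200 camera calls.

## Working session

There is one attempt and no reset: what is moved stays moved. The work goes in short steps, Python scripts to look and compute and a shell command to move; the robot and the scene stay as the last step left them, time stands still between calls to the robot, and variables do not carry over. Pictures are saved under pics/ and viewed, at most 10 in all, crops included, and the job is handed in when it is done.

```bash
ls; mkdir -p pics; python3 - <<'E'
from cell import env
import cv2,numpy as np
s=env.state();print({k:np.round(v,3).tolist() for k,v in s.items()})
for n in("scene","top"):
    p,d=env.read_camera(n);i=env.camera_info(n);print(n,i)
    cv2.imwrite(f"pics/{n}0.png",p[:,:,::-1]);np.savez(f"pics/{n}0.npz",p=p,d=d,i=np.array(i,dtype=object))
E
```

```text
cell.py
pics
steer.py
{'t': 0.0, 'joints': [-1.32, 0.492, 1.559, -0.0, 1.092, -0.106], 'qvel': [0.002, -0.001, 0.0, -0.001, -0.001, -0.001], 'tau': [-0.004, -61.265, -25.818, 0.069, 0.048, -0.0], 'eef_pos': [218.24, -585.371, 214.046], 'tcp_rot': [-3.14, -0.0, 0.357], 'ft_force': [0.307, -0.735, 0.68], 'moment': [0.039, -0.061, -0.017], 'grip_force': 0.0, 'opening': 0.999}
scene {'vertical_fov': 43.94860464555663, 'cx': 283.41421281809545, 'cy': 209.4940220151443, 'origin': array([  70.92247324, 1019.21658785,  675.53142949]), 'attitude': array([-2.10438880e+00, -1.18661394e-03, -2.69332484e+00])}
top {'vertical_fov': 50.152841314556184, 'cx': 280.295208007486, 'cy': 220.1536279479528, 'origin': array([ 428.85148376,   48.06888747, 1071.25818882]), 'attitude': array([-3.04878461, -0.00516503, -1.58008809])}
```
View pics/top0.png

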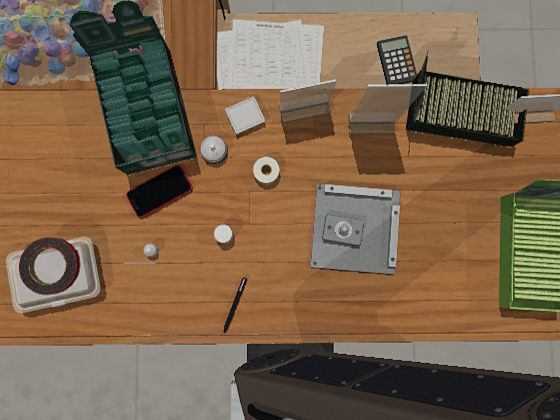

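View pics/scene0.png

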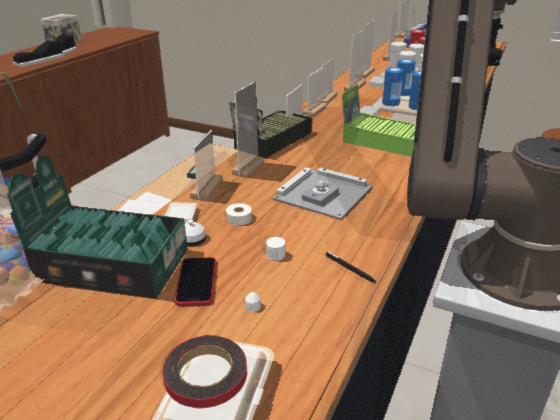

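The top view looks down with far (+x) up and left (+y) left. It shows the snap cap at about (223,234), the pointed cap at (151,250) and the roll at (266,170). The jig is at about (357,228), with stops along its top and right edges, and the foot's stud is at about (344,230). Next I'll get coarse positions.

```bash
cat > h.py <<'E'
import numpy as np,cv2
from scipy.spatial.transform import Rotation as R
def cam(i,h=420):
    f=h/2/np.tan(np.radians(i["vertical_fov"])/2)
    return f,R.from_euler("xyz",i["attitude"]).as_matrix(),np.array(i["origin"])
def onplane(i,uv,z):
    f,M,o=cam(i);uv=np.atleast_2d(uv).astype(float)
    d=np.c_[(uv[:,0]-i["cx"])/f,(uv[:,1]-i["cy"])/f,np.ones(len(uv))]@M.T
    return o+d*((z-o[2])/d[:,2])[:,None]
def cloud(i,d):
    f,M,o=cam(i);v,u=np.mgrid[:d.shape[0],:d.shape[1]]
    P=np.dstack([(u-i["cx"])/f*d,(v-i["cy"])/f*d,d])@M.T+o
    P[d==0]=np.nan
    return P
def rect(i,mask,z):
    c=max(cv2.findContours(mask.astype(np.uint8),cv2.RETR_EXTERNAL,cv2.CHAIN_APPROX_NONE)[0],key=cv2.contourArea)
    p=onplane(i,c[:,0],z)[:,:2].astype(np.float32)
    return cv2.minAreaRect(p)
E
python3 - <<'E'
from h import *
q=np.load("pics/top0.npz",allow_pickle=True);p,d,i=q["p"],q["d"],q["i"].item()
P=cloud(i,d);hsv=cv2.cvtColor(p,cv2.COLOR_RGB2HSV)
g=(hsv[...,1]<50)
m=np.zeros_like(g);m[178:280,305:405]=1;m&=g
print("jig",rect(i,cv2.morphologyEx(m.astype(np.uint8),cv2.MORPH_CLOSE,np.ones((5,5))),8))
z=P[...,2]
print("depth z board",np.nanmedian(z[255:262,330:370]),"counter",np.nanmedian(z[280:300,330:370]))
w=np.zeros_like(g);w[205:255,315:375]=1
b=np.nanmedian(z[255:262,330:370])
mf=w&(z>b+9)
print("foot",rect(i,mf,26),mf.sum())
for n,(u,v),zz in(("snap",(223,234),36),("stud",(344,230),52),("pt",(151,250),20),("roll",(266,170),26)):
    mm=np.zeros_like(g);mm[v-15:v+16,u-15:u+16]=1;mm=mm&(hsv[...,1]<60)&(hsv[...,2]>120)
    print(n,rect(i,mm,zz), onplane(i,(u,v),zz))
E
```

```text
jig ((507.2281494140625, -137.2152557373047), (201.6079559326172, 201.30152893066406), 84.645263671875)
depth z board 8.207909469800938 counter -0.2654058116804663
foot ((502.08416748046875, -103.97129821777344), (90.1657485961914, 60.30143737792969), 79.56737518310547) 990
snap ((496.51123046875, 175.5623321533203), (41.75051498413086, 39.243770599365234), 0.050495684146881104) [[494.21819977 174.39652167  36.        ]]
stud ((502.2372741699219, -102.94568634033203), (68.59584045410156, 63.355411529541016), 88.5356216430664) [[ 499.86260544 -102.98562145   52.        ]]
pt ((460.5363464355469, 347.78863525390625), (25.897594451904297, 25.639280319213867), 89.48005676269531) [[459.32422304 344.2358044   20.        ]]
roll ((646.700439453125, 74.43476104736328), (61.44923400878906, 59.97883987426758), 89.53777313232422) [[645.42355987  74.44444191  26.        ]]
```

```bash
echo '[[25,-25,0,0,0.42],[60,-59,0,0,0.42],[90,-88,0,0,0.42],[115,-113,0,0,0.42],[128,-125.5,0,0,0.42]]' > next.json && python3 steer.py next.json
echo '[[25,-25,0,0,0.42],[60,-59,0,0,0.42],[90,-88,0,0,0.42],[115,-113,0,0,0.42],[128,-125.5,0,0,0.42]]' > next.json && python3 steer.py next.json
echo '[[30,-30,0,0.1,0.42],[60,-59,0,0.2,0.42],[90,-88,0,0.3,0.42],[115,-113,0,0.4,0.42],[127.2,-125.6,0,0.45,0.42]]' > next.json && python3 steer.py next.json
echo '[[0,0,0,0,0.42],[0,0,0,0,0.42]]' > next.json && python3 steer.py next.json
python3 - <<'E'
from cell import env
from h import *
for n in("wrist",):
    i=env.camera_info(n);p,d=env.read_camera(n);print(n,i)
    cv2.imwrite(f"pics/{n}1.png",p[:,:,::-1]);np.savez(f"pics/{n}1.npz",p=p,d=d,i=np.array(i,dtype=object))
E
```

```text
t: 0.52
eef_pos: [295.3, -419.4, 214.5]
tcp_rot: [-3.14, -0.0, 0.358]
ft_force: [0.8, -0.8, 0.1]
opening: 0.71
grip_force: 0.0
t: 0.93
eef_pos: [371.1, -257.4, 214.6]
tcp_rot: [-3.141, 0.0, 0.358]
ft_force: [-0.4, -0.3, 1.1]
opening: 0.431
grip_force: 0.0
t: 1.35
eef_pos: [446.5, -96.2, 214.6]
tcp_rot: [-3.141, 0.0, -0.097]
ft_force: [0.9, -0.9, -0.3]
opening: 0.423
grip_force: 0.0
t: 1.52
eef_pos: [446.0, -97.9, 214.4]
tcp_rot: [3.142, 0.0, -0.09]
ft_force: [-0.5, -0.9, -0.6]
opening: 0.419
grip_force: 0.0
wrist {'vertical_fov': 63.0198327803087, 'cx': 272.5635900161327, 'cy': 213.63443394403723, 'origin': array([ 528.90098492, -106.40140261,  384.75441151]), 'attitude': array([ 2.84692894e+00,  2.47275726e-04, -1.66025454e+00])}
```

View pics/wrist1.png

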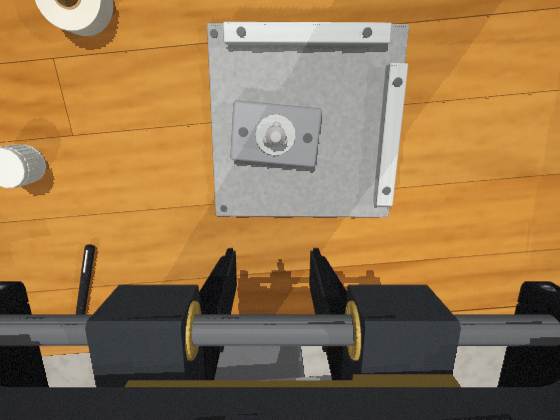

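The wrist view shows the board corners at about (208,25), (407,27), (388,216) and (215,216). The foot is at about (233,103) to (321,168), with the stud at (275,133).

```bash
cat >> h.py <<'E'
def jigmeas(i,p,d):
    P=cloud(i,d);z=P[...,2];hsv=cv2.cvtColor(p,cv2.COLOR_RGB2HSV)
    near=np.hypot(P[...,0]-507,P[...,1]+137)<150
    hi=(near&(z>16)&(z<24.0)|near&(z>16)&(z<34)).astype(np.uint8)
    n,l,st,c=cv2.connectedComponentsWithStats(hi)
    for k in range(1,n):
        if st[k,4]>150:
            zz=np.nanmedian(z[l==k]);print("comp",np.round(c[k]),"z",round(float(zz),1),rect(i,l==k,22 if zz<24.2 else 26),st[k,4])
E
python3 - <<'E'
from h import *
q=np.load("pics/wrist1.npz",allow_pickle=True);p,d,i=q["p"],q["d"],q["i"].item()
P=cloud(i,d);hsv=cv2.cvtColor(p,cv2.COLOR_RGB2HSV)
m=(hsv[...,1]<70)&(np.hypot(P[...,0]-507,P[...,1]+137)<150)
print("jig",rect(i,cv2.morphologyEx(m.astype(np.uint8),cv2.MORPH_CLOSE,np.ones((5,5))),8))
jigmeas(i,p,d)
print("z board",np.nanmedian(P[180:205,230:360,2]))
E
```

```text
jig ((242.1654052734375, -90.23623657226562), (785.3936157226562, 257.6937255859375), 84.89005279541016)
comp [307.  32.] z 22.2 ((596.0702514648438, -144.94566345214844), (159.4549102783203, 18.035648345947266), 84.87136840820312) 3624
comp [391. 133.] z 22.1 ((489.86236572265625, -225.04830932617188), (19.666139602661133, 143.87054443359375), 84.53770446777344) 2661
comp [275. 133.] z 26.4 ((504.6452331542969, -106.6102066040039), (89.26023864746094, 59.519187927246094), 79.61006927490234) 4781
z board 8.164423692895753
```

```bash
echo '[[0,1,40,0,0.42],[0,2,80,0,0.42],[0,3,120,0,0.42],[0,3,155,0,0.42],[0,3,175,0,0.42]]' > next.json && python3 steer.py next.json
echo '[[0,0,12,0,0.42],[0,0,20,0,0.42],[0,0,26,0,0.42],[0,0,26,0,0.42],[0,0,26,0,0.42]]' > next.json && python3 steer.py next.json
echo '[[6,0,0,0,0.42],[12,0,0,0,0.42],[18,0,0,0,0.42],[24,0,0,0,0.42],[30,0,0,0,0.42]]' > next.json && python3 steer.py next.json
echo '[[6,0,0,0,0.42],[12,0,0,0,0.42],[18,0,0,0,0.42],[24,0,0,0,0.42],[30,0,0,0,0.42]]' > next.json && python3 steer.py next.json
python3 - <<'E'
from cell import env
from h import *
n="wrist"
i=env.camera_info(n);p,d=env.read_camera(n)
cv2.imwrite(f"pics/{n}2.png",p[:,:,::-1])
jigmeas(i,p,d)
E
```

```text
t: 1.98
eef_pos: [444.0, -102.8, 36.6]
tcp_rot: [-3.141, 0.003, -0.094]
ft_force: [0.7, 0.7, -0.8]
opening: 0.42
grip_force: 0.0
t: 2.4
eef_pos: [445.7, -102.4, 14.0]
tcp_rot: [3.141, -0.001, -0.094]
ft_force: [0.5, -0.1, -1.1]
opening: 0.421
grip_force: 0.0
t: 2.82
eef_pos: [475.9, -104.6, 13.9]
tcp_rot: [3.142, 0.0, -0.093]
ft_force: [-3.2, 0.1, 3.0]
opening: 0.421
grip_force: 1.6
t: 3.23
eef_pos: [505.8, -107.5, 13.6]
tcp_rot: [3.142, 0.0, -0.093]
ft_force: [-3.3, 0.6, 2.5]
opening: 0.418
grip_force: 1.6
comp [336.  85.] z 22.2 ((596.4237670898438, -145.13409423828125), (159.13034057617188, 17.47953987121582), 84.6836929321289) 15344
comp [264. 193.] z 26.3 ((536.5416870117188, -107.20979309082031), (88.45097351074219, 85.55289459228516), 84.68624114990234) 21160
comp [506. 227.] z 22.0 ((517.68212890625, -226.40362548828125), (22.249406814575195, 89.66307830810547), 84.52685546875) 7154
comp [477. 366.] z 22.0 ((438.2629699707031, -219.20379638671875), (21.469078063964844, 27.63619041442871), 84.55319213867188) 1497
```

```bash
echo '[[3,0,0,0,0.42],[6,0,0,0,0.42],[9,0,0,0,0.42],[11,0,0,0,0.42],[12,0,0,0,0.42]]' > next.json && python3 steer.py next.json
echo '[[1,0,0,0,0.42],[2,0,0,0,0.42],[3,0,0,0,0.42],[3,0,0,0,0.42]]' > next.json && python3 steer.py next.json
```

```text
t: 3.7
eef_pos: [517.6, -108.7, 13.6]
tcp_rot: [3.141, -0.0, -0.093]
ft_force: [-2.7, -0.9, 0.8]
opening: 0.425
grip_force: 1.1
t: 4.03
eef_pos: [518.1, -108.5, 13.5]
tcp_rot: [-3.141, 0.005, -0.093]
ft_force: [-11.9, -1.8, 6.8]
opening: 0.418
grip_force: 5.9
```

```bash
echo '[[-8,0,0,0,0.42],[-15,0,-5,0,0.42],[-15,0,-30,0,0.3],[-15,0,-55,0,0.21],[-15,0,-67,0,0.21]]' > next.json && python3 steer.py next.json
echo '[[10,-13,0,-0.12,0.21],[25,-30,0,-0.24,0.21],[38,-50,0,-0.36,0.21],[48,-64,0,-0.48,0.21],[52.7,-70,0,-0.6,0.21]]' > next.json && python3 steer.py next.json
echo '[[0,0,0,-0.12,0.21],[0,0,0,-0.24,0.21],[0,0,0,-0.36,0.21],[0,0,0,-0.48,0.21],[0,0,0,-0.6,0.21]]' > next.json && python3 steer.py next.json
echo '[[0,0,0,-0.12,0.21],[0,0,0,-0.24,0.21],[0,0,0,-0.34,0.21],[0,0,0,-0.37,0.21],[0,0,0,-0.37,0.21]]' > next.json && python3 steer.py next.json
python3 - <<'E'
from cell import env
from h import *
for n in("wrist","top"):
    i=env.camera_info(n);p,d=env.read_camera(n)
    cv2.imwrite(f"pics/{n}3.png",p[:,:,::-1]);print(n)
    jigmeas(i,p,d)
E
```

```text
t: 4.45
eef_pos: [505.9, -107.8, 83.3]
tcp_rot: [3.141, -0.003, -0.093]
ft_force: [0.2, -0.7, 0.1]
opening: 0.267
grip_force: 0.0
t: 4.87
eef_pos: [565.6, -41.2, 81.2]
tcp_rot: [3.14, -0.002, 0.514]
ft_force: [-0.1, -1.6, -0.3]
opening: 0.214
grip_force: 0.0
t: 5.28
eef_pos: [564.4, -42.7, 81.1]
tcp_rot: [3.14, -0.0, 1.113]
ft_force: [-0.3, -0.4, -0.1]
opening: 0.212
grip_force: 0.0
t: 5.7
eef_pos: [564.3, -42.8, 81.1]
tcp_rot: [3.14, 0.0, 1.478]
ft_force: [0.5, 0.3, 0.5]
opening: 0.211
grip_force: 0.0
wrist
comp [325. 266.] z 22.3 ((597.5552368164062, -75.37614440917969), (25.80217742919922, 28.690610885620117), 84.66859436035156) 908
comp [273. 283.] z 26.6 ((561.6163940429688, -83.88446044921875), (48.22464370727539, 30.915441513061523), 84.64388275146484) 2124
comp [273. 354.] z 26.2 ((555.9736938476562, -144.6958465576172), (15.001338958740234, 45.129676818847656), 84.62220001220703) 929
top
comp [394. 233.] z 21.9 ((488.3410339355469, -223.32717895507812), (19.326622009277344, 142.88963317871094), 84.50788116455078) 432
```

```bash
echo '[[0,0,25,0,0.21],[0,0,48,0,0.21],[0,0,62,0,0.21],[0,0,67,0,0.21],[0,0,67,0,0.21]]' > next.json && python3 steer.py next.json
echo '[[-6,0,0,0,0.21],[-12,0,0,0,0.21],[-18,0,0,0,0.21],[-24,0,0,0,0.21],[-30,0,0,0,0.21]]' > next.json && python3 steer.py next.json
echo '[[-6,0,0,0,0.21],[-12,0,0,0,0.21],[-18,0,0,0,0.21],[-24,0,0,0,0.21],[-30,0,0,0,0.21]]' > next.json && python3 steer.py next.json
echo '[[-3,0,0,0,0.21],[-6,0,0,0,0.21],[-9,0,0,0,0.21],[-12,0,0,0,0.21],[-15,0,0,0,0.21]]' > next.json && python3 steer.py next.json
```

```text
t: 6.22
eef_pos: [563.8, -42.7, 12.7]
tcp_rot: [-3.14, -0.0, 1.476]
ft_force: [0.4, 0.4, 0.2]
opening: 0.21
grip_force: 0.0
t: 6.63
eef_pos: [561.8, -73.3, 14.4]
tcp_rot: [3.14, 0.0, 1.476]
ft_force: [0.0, 4.3, 2.9]
opening: 0.213
grip_force: 1.6
t: 7.05
eef_pos: [558.6, -103.1, 13.6]
tcp_rot: [-3.142, 0.0, 1.477]
ft_force: [0.1, 3.6, 2.5]
opening: 0.212
grip_force: 1.7
t: 7.47
eef_pos: [557.2, -117.5, 13.6]
tcp_rot: [-3.142, 0.0, 1.477]
ft_force: [-0.5, 3.1, 1.4]
opening: 0.212
grip_force: 1.6
```

```bash
echo '[[-1,0,0,0,0.21],[-2,0,0,0,0.21],[-3,0,0,0,0.21],[-4,0,0,0,0.21],[-5,0,0,0,0.21]]' > next.json && python3 steer.py next.json
```

```text
t: 7.88
eef_pos: [556.9, -121.0, 13.6]
tcp_rot: [-3.141, -0.002, 1.476]
ft_force: [5.1, 22.3, 3.5]
opening: 0.209
grip_force: 11.4
```

```bash
echo '[[8,0,0,0,0.21],[15,0,-5,0,0.21],[15,0,-40,0,0.3],[15,0,-80,0,0.5],[15,0,-120,0,0.6]]' > next.json && python3 steer.py next.json
echo '[[-35,0,-25,0,0.6],[-75,0,-40,0,0.6],[-110,0,-50,0,0.6],[-130,0,-60,0,0.6],[-138,0,-60,0,0.6]]' > next.json && python3 steer.py next.json
echo '[[0,0,0,0,0.6],[0,0,0,0,0.6]]' > next.json && python3 steer.py next.json
python3 - <<'E'
from cell import env
from h import *
n="wrist"
i=env.camera_info(n);p,d=env.read_camera(n)
cv2.imwrite(f"pics/{n}4.png",p[:,:,::-1]);np.savez(f"pics/{n}4.npz",p=p,d=d,i=np.array(i,dtype=object))
jigmeas(i,p,d)
E
```

```text
t: 8.3
eef_pos: [557.6, -107.0, 134.9]
tcp_rot: [-3.14, 0.0, 1.477]
ft_force: [1.2, 0.4, -0.4]
opening: 0.366
grip_force: 0.0
t: 8.72
eef_pos: [545.3, -247.9, 195.9]
tcp_rot: [3.138, 0.002, 1.475]
ft_force: [-0.1, 0.7, 0.1]
opening: 0.597
grip_force: 0.0
t: 8.88
eef_pos: [544.9, -244.1, 193.0]
tcp_rot: [-3.141, -0.0, 1.476]
ft_force: [0.3, 0.7, -0.6]
opening: 0.599
grip_force: 0.0
comp [273. 124.] z 23.9 ((544.204833984375, -189.56158447265625), (245.2303924560547, 120.35275268554688), 37.9233283996582) 11408
```

View pics/wrist4.png

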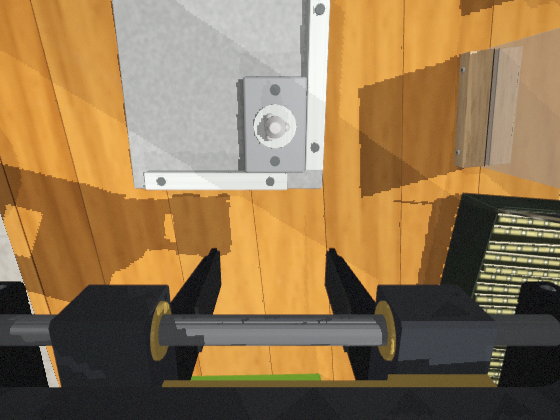

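The foot (x 244–306, y 77–172) touches the far stop (x about 306) and the right stop (y about 172), with the collar at about (274,126). I'll check that numerically.

```bash
cat > m4.py <<'E'
import sys
from h import *
q=np.load(sys.argv[1],allow_pickle=True);p,d,i=q["p"],q["d"],q["i"].item()
P=cloud(i,d);z=P[...,2];near=np.hypot(P[...,0]-540,P[...,1]+177)<150
f=(near&(z>24.3)&(z<60)).astype(np.uint8);f=cv2.morphologyEx(f,cv2.MORPH_OPEN,np.ones((3,3)))
print("foot",rect(i,f,26))
s=(near&(z>18)&(z<24)).astype(np.uint8);s=cv2.morphologyEx(s,cv2.MORPH_OPEN,np.ones((5,5)))
n,l,st,c=cv2.connectedComponentsWithStats(s)
for k in range(1,n):
    if st[k,4]>300: print("stop",np.round(c[k]),rect(i,l==k,22))
st=near&(z>40)&(z<60);print("stud pts",np.nanmax(z[st]),np.mean(P[near&(z>49)&(z<56)],0))
co=near&(z>27.3)&(z<60);print("collar",rect(i,co,28))
hsv=cv2.cvtColor(p,cv2.COLOR_RGB2HSV);e=(f>0)&(hsv[...,2]>200);print("bright",e.sum(),rect(i,cv2.morphologyEx(e.astype(np.uint8),cv2.MORPH_CLOSE,np.ones((9,9))),28))
E
python3 m4.py pics/wrist4.npz
```

```text
foot ((553.920654296875, -178.01280212402344), (88.76730346679688, 58.91511535644531), 84.61692810058594)
stop [317.  78.] ((596.7315063476562, -141.77296447753906), (113.10680389404297, 18.144330978393555), 84.74591827392578)
stop [313. 159.] ((589.916259765625, -212.23675537109375), (22.718290328979492, 18.019197463989258), 84.61602020263672)
stop [206. 180.] ((480.13861083984375, -225.1134490966797), (17.463958740234375, 125.22734069824219), 84.61613464355469)
stud pts 54.4023356413133 [ 553.76309921 -178.0062211    51.39559526]
collar ((553.516357421875, -178.3642578125), (39.69847869873047, 40.53055953979492), 67.01298522949219)
bright 1079 ((554.0161743164062, -178.1832275390625), (39.777015686035156, 39.671024322509766), 54.952980041503906)
```

```bash
echo '[[30,-8,0,0,0.6],[70,-18,0,0,0.6],[110,-29,0,0,0.6],[145,-38,0,0,0.6],[174,-46,0,0,0.6]]' > next.json && python3 steer.py next.json
echo '[[38,-10,0,0,0.6],[78,-20,0,0,0.6],[115,-30,0,0,0.6],[150,-40,0,0,0.6],[174,-46,0,0,0.6]]' > next.json && python3 steer.py next.json
echo '[[0,0,0,0,0.6],[0,0,0,0,0.6],[0,0,0,0,0.6]]' > next.json && python3 steer.py next.json
python3 - <<'E'
from cell import env
from h import *
n="wrist"
i=env.camera_info(n);p,d=env.read_camera(n);print(env.state()["eef_pos"],env.state()["tcp_rot"])
cv2.imwrite(f"pics/{n}5.png",p[:,:,::-1]);np.savez(f"pics/{n}5.npz",p=p,d=d,i=np.array(i,dtype=object))
P=cloud(i,d);z=P[...,2];m=(np.hypot(P[...,0]-495,P[...,1]-177)<40)&(z>33)&(z<40)
c=max(cv2.findContours(m.astype(np.uint8),0,1)[0],key=cv2.contourArea)
print(rect(i,m,36),cv2.minEnclosingCircle(c),m.sum(),np.median(z[m]),P[m].mean(0))
E
```

```text
t: 9.35
eef_pos: [514.5, -63.5, 193.1]
tcp_rot: [-3.14, -0.0, 1.479]
ft_force: [1.3, -0.1, -1.0]
opening: 0.597
grip_force: 0.0
t: 9.77
eef_pos: [484.3, 114.2, 193.2]
tcp_rot: [-3.14, 0.0, 1.48]
ft_force: [1.2, 0.4, 1.0]
opening: 0.598
grip_force: 0.0
t: 10.02
eef_pos: [485.9, 110.8, 193.3]
tcp_rot: [-3.141, 0.0, 1.478]
ft_force: [0.4, 0.6, -0.4]
opening: 0.598
grip_force: 0.0
[486.08917702 110.23308203 193.32813828] [-3.14105784e+00  3.20048848e-04  1.47727622e+00]
((496.50091552734375, 173.15341186523438), (40.263343811035156, 40.906639099121094), 41.34375) ((276.922607421875, 129.57949829101562), 22.78834342956543) 1574 36.176200453393676 [496.5884208  173.52333933  36.17239087]
```

```bash
echo '[[15,1,20,0,0.6],[34,2,45,0,0.6],[50,3.5,70,0,0.6],[60,4.5,95,0,0.6],[63.7,4.5,110,0,0.6]]' > next.json && python3 steer.py next.json
echo '[[0,0,20,0,0.6],[0,0,40,0,0.6],[0,0,60,0,0.6],[0,0,70,0,0.6],[0,0,74,0,0.6]]' > next.json && python3 steer.py next.json
echo '[[0,0,0,0,0.6],[0,0,0,0,0.5],[0,0,0,0,0.45],[0,0,0,0,0.42],[0,0,0,0,0.4]]' > next.json && python3 steer.py next.json
echo '[[0,0,0,0,0.3],[0,0,0,0,0.3],[0,0,0,0,0.3],[0,0,0,0,0.3],[0,0,0,0,0.3]]' > next.json && python3 steer.py next.json
python3 - <<'E'
from cell import env
from h import *
n="wrist"
i=env.camera_info(n);p,d=env.read_camera(n);print(env.state()["eef_pos"],env.state()["tcp_rot"])
cv2.imwrite(f"pics/{n}6.png",p[:,:,::-1]);np.savez(f"pics/{n}6.npz",p=p,d=d,i=np.array(i,dtype=object))
P=cloud(i,d);z=P[...,2];m=(np.hypot(P[...,0]-495,P[...,1]-177)<30)&(z>33)&(z<39)
print(rect(i,m,36),m.sum(),P[m].mean(0))
E
```

```text
t: 10.48
eef_pos: [496.5, 173.3, 81.2]
tcp_rot: [-3.14, 0.001, 1.476]
ft_force: [-0.5, -1.0, 0.1]
opening: 0.597
grip_force: 0.0
t: 10.9
eef_pos: [496.4, 172.4, 8.1]
tcp_rot: [-3.139, 0.001, 1.475]
ft_force: [-0.4, -0.2, -0.3]
opening: 0.602
grip_force: 0.0
t: 11.32
eef_pos: [497.2, 173.3, 10.5]
tcp_rot: [3.14, -0.0, 1.477]
ft_force: [0.0, -0.8, 6.3]
opening: 0.438
grip_force: 30.0
t: 11.73
eef_pos: [497.2, 173.3, 10.5]
tcp_rot: [3.14, -0.0, 1.477]
ft_force: [-0.7, -1.2, 6.4]
opening: 0.435
grip_force: 30.0
[497.18073816 173.33262696  10.48778846] [ 3.14014621e+00 -2.73017932e-04  1.47697092e+00]
((496.68719482421875, 177.99749755859375), (34.91912078857422, 55.441253662109375), 84.56422424316406) 5097 [498.21363925 176.65063648  36.1014801 ]
```

View pics/wrist6.png

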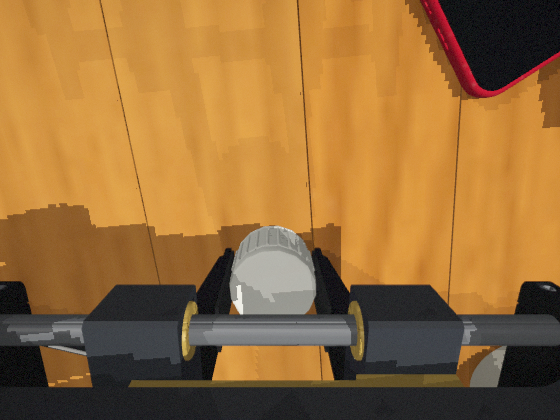

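```bash
echo '[[0,0,-10,0,0.3],[0,0,-35,0,0.3],[0,0,-70,0,0.3],[0,0,-100,0,0.3],[0,0,-115,0,0.3]]' > next.json && python3 steer.py next.json
echo '[[-25,6.5,0,0,0.3],[-60,15.6,0,0,0.3],[-98,25.5,0,0,0.3],[-135,35,0,0,0.3],[-172,44.8,0,0,0.3]]' > next.json && python3 steer.py next.json
echo '[[-38,10,0,0,0.3],[-76,20,0,0,0.3],[-115,30,0,0,0.3],[-150,39,0,0,0.3],[-172.9,44.9,0,0,0.3]]' > next.json && python3 steer.py next.json
echo '[[0,0,0,0,0.3],[0,0,0,0,0.3],[0,0,0,0,0.3]]' > next.json && python3 steer.py next.json
python3 - <<'E'
from cell import env
from h import *
n="wrist"
i=env.camera_info(n);p,d=env.read_camera(n);print(env.state()["eef_pos"],env.state()["tcp_rot"])
cv2.imwrite(f"pics/{n}7.png",p[:,:,::-1]);np.savez(f"pics/{n}7.npz",p=p,d=d,i=np.array(i,dtype=object))
E
```

```text
t: 12.2
eef_pos: [497.5, 173.6, 128.6]
tcp_rot: [3.138, -0.001, 1.477]
ft_force: [0.5, 0.8, -0.8]
opening: 0.437
grip_force: 30.0
t: 12.62
eef_pos: [525.1, -3.7, 125.6]
tcp_rot: [3.141, 0.0, 1.477]
ft_force: [0.7, 0.7, -0.4]
opening: 0.44
grip_force: 30.0
t: 13.03
eef_pos: [553.9, -181.8, 125.5]
tcp_rot: [3.14, 0.001, 1.475]
ft_force: [-0.1, 1.1, -0.3]
opening: 0.436
grip_force: 30.0
t: 13.28
eef_pos: [553.3, -177.8, 125.0]
tcp_rot: [-3.141, -0.0, 1.477]
ft_force: [0.2, 0.0, -1.0]
opening: 0.436
grip_force: 30.0
[ 553.41961469 -177.3983093   124.98483974] [-3.14141645e+00 -1.29947588e-04  1.47757724e+00]
```

View pics/wrist7.png

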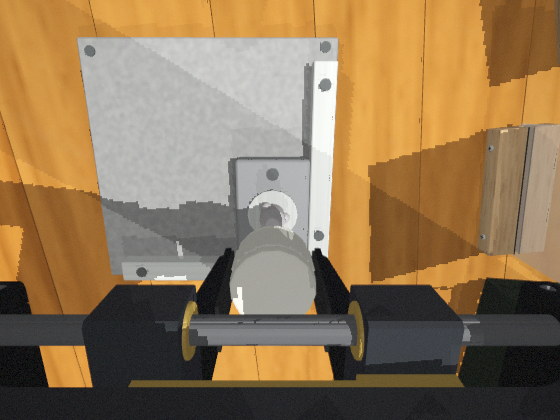

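The picture shows the cap held upright between the fingers (top centre about (273,283)), and the visible collar centre at about (273,213). I'll compare the two with circle fits from this same view.

```bash
cat > fit.py <<'E'
from h import *
from scipy.optimize import least_squares
def arc(i,m,z,r,keep,c0):
    c=max(cv2.findContours(m.astype(np.uint8),0,1)[0],key=cv2.contourArea)[:,0]
    c=c[keep(c)];q=onplane(i,c,z)[:,:2]
    s=least_squares(lambda x:np.hypot(*(q-x[:2]).T)-x[2],[*c0,r],loss="soft_l1",f_scale=.5)
    t=least_squares(lambda x:np.hypot(*(q-x).T)-r+.4,c0,loss="soft_l1",f_scale=.5)
    return s.x,t.x,len(q),np.sqrt(2*t.cost/len(q))
E
python3 - <<'E'
from fit import *
q=np.load("pics/wrist7.npz",allow_pickle=True);p,d,i=q["p"],q["d"],q["i"].item()
P=cloud(i,d);z=P[...,2];V=p.min(2)
box=np.zeros(z.shape,bool);box[180:240,240:305]=1
m=box&(z>27.2)&(z<31)
print("collar d",arc(i,m,28,20.5,lambda c:(c[:,1]<222)&((c[:,1]<205)|(abs(c[:,0]-273)>18)),(554,-178)))
m=box&(V>195)&(z<31)
print("collar b",arc(i,m,28,20.5,lambda c:(c[:,1]<222)&((c[:,1]<205)|(abs(c[:,0]-273)>18)),(554,-178)))
zt=np.nanmedian(z[275:300,260:290]);print("cap top z",zt)
box=np.zeros(z.shape,bool);box[220:312,225:322]=1
m=box&(abs(z-zt)<3)
cs=max(cv2.findContours(m.astype(np.uint8),0,1)[0],key=cv2.contourArea);print(cv2.boundingRect(cs))
print("cap",arc(i,m,zt,21,lambda c:(c[:,1]<308),(554,-178)))
E
```

```text
collar d (array([ 553.92128885, -178.2065548 ,   19.77845599]), array([ 553.90705678, -178.61012993]), 118, np.float64(1.2322508078300987))
collar b (array([ 554.80383382, -178.0251535 ,   18.99729238]), array([ 554.16760223, -179.22829869]), 101, np.float64(1.33409735204564))
cap top z 150.70850223410423
(225, 247, 97, 65)
cap (array([ 554.26195361, -178.01804167,   21.36512615]), array([ 554.34946237, -177.20879758]), 264, np.float64(0.7970580621252552))
```

```bash
python3 - <<'E'
from fit import *
q=np.load("pics/wrist7.npz",allow_pickle=True);p,d,i=q["p"],q["d"],q["i"].item()
P=cloud(i,d);z=P[...,2];V=p.min(2);zt=150.7
box=np.zeros(z.shape,bool);box[220:330,225:322]=1
m=(box&(abs(z-zt)<2.5)&(V>85)).astype(np.uint8);m=cv2.morphologyEx(m,cv2.MORPH_OPEN,np.ones((3,3)))
cs=max(cv2.findContours(m,0,1)[0],key=cv2.contourArea);b=cv2.boundingRect(cs);print(b)
print("cap",arc(i,m,zt,21,lambda c:(c[:,1]<308),(554,-178)))
print("cap side",arc(i,m,zt,21,lambda c:(c[:,1]<290),(554,-178)))
f=lambda r:[np.flatnonzero(m[y]).take([0,-1]).tolist() for y in r];print(f(range(255,325,8)))
# stud: columns at stud height, and collar col extents
mb=(z>27.2)&(z<31)
for y in range(196,224,4):
    x=np.flatnonzero(mb[y,235:310])+235;print(y,x[0],x[-1],end="; ")
    
E
```

```text
(230, 248, 86, 66)
cap (array([ 554.38887587, -177.14597742,   20.19100057]), array([ 554.35847426, -177.59645586]), 170, np.float64(0.3381196382828925))
cap side (array([ 554.40124076, -177.112211  ,   20.16554767]), array([ 554.35794558, -177.65971432]), 134, np.float64(0.28605779806418424))Traceback (most recent call last):
  File "<stdin>", line 9, in <module>
  File "<stdin>", line 9, in <lambda>
IndexError: cannot do a non-empty take from an empty axes.
```

```bash
echo '[[-0.5,0,15,0,0.3],[-1,0,32,0,0.3],[-1,0,46,0,0.3],[-1,0,54,0,0.3],[-1,0,58,0,0.3]]' > next.json && python3 steer.py next.json
echo '[[0,0,2,0,0.3],[0,0,4,0,0.3],[0,0,6,0,0.3],[0,0,8,0,0.3],[0,0,9,0,0.3]]' > next.json && python3 steer.py next.json
echo '[[0,0,1,0,0.3],[0,0,2,0,0.3],[0,0,3,0,0.3],[0,0,4,0,0.3],[0,0,4,0,0.3]]' > next.json && python3 steer.py next.json
```

```text
t: 13.75
eef_pos: [553.3, -178.3, 65.9]
tcp_rot: [-3.14, -0.0, 1.478]
ft_force: [0.3, -0.4, -0.0]
opening: 0.436
grip_force: 30.0
t: 14.17
eef_pos: [553.7, -179.6, 57.8]
tcp_rot: [3.141, 0.0, 1.477]
ft_force: [0.0, -0.4, -0.9]
opening: 0.438
grip_force: 30.0
t: 14.58
eef_pos: [553.5, -179.4, 53.4]
tcp_rot: [-3.141, -0.0, 1.477]
ft_force: [0.2, 0.9, 0.2]
opening: 0.436
grip_force: 30.0
```

```bash
echo '[[0,0,1,0,0.3],[0,0,2,0,0.3],[0,0,3,0,0.3],[0,0,3.5,0,0.3]]' > next.json && python3 steer.py next.json
echo '[[0,0,0.5,0,0.3],[0,0,1,0,0.3],[0,0,1.5,0,0.3],[0,0,1.5,0,0.3]]' > next.json && python3 steer.py next.json
```

```text
t: 14.92
eef_pos: [553.5, -179.4, 50.0]
tcp_rot: [-3.141, -0.0, 1.477]
ft_force: [-0.9, 1.8, 0.3]
opening: 0.436
grip_force: 30.0
t: 15.25
eef_pos: [553.6, -179.5, 48.7]
tcp_rot: [-3.142, 0.0, 1.477]
ft_force: [-1.5, 2.4, 3.0]
opening: 0.437
grip_force: 30.0
```

```bash
echo '[[0,0,0.4,0,0.3],[0,0,0.8,0,0.3],[0,0,1.2,0,0.3],[0,0,1.2,0,0.3]]' > next.json && python3 steer.py next.json
echo '[[0,0,0.4,0,0.3],[0,0,0.8,0,0.3],[0,0,1.2,0,0.3],[0,0,1.2,0,0.3]]' > next.json && python3 steer.py next.json
```

```text
t: 15.58
eef_pos: [553.7, -179.6, 48.1]
tcp_rot: [3.141, 0.0, 1.477]
ft_force: [-2.5, 2.2, 9.9]
opening: 0.439
grip_force: 30.0
t: 15.92
eef_pos: [553.8, -179.7, 47.7]
tcp_rot: [3.14, 0.001, 1.477]
ft_force: [-5.6, 2.0, 18.4]
opening: 0.439
grip_force: 30.0
```

```bash
echo '[[0.2,-0.3,0,0,0.3],[0.4,-0.7,0,0,0.3],[0.5,-0.9,0,0,0.3]]' > next.json && python3 steer.py next.json
echo '[[0,0,0.3,0,0.3],[0,0,0.6,0,0.3],[0,0,0.6,0,0.3]]' > next.json && python3 steer.py next.json
python3 - <<'E'
from cell import env
from h import *
n="wrist"
i=env.camera_info(n);p,d=env.read_camera(n);s=env.state();print(s["eef_pos"],s["ft_force"],s["moment"])
np.savez(f"pics/{n}8.npz",p=p,d=d,i=np.array(i,dtype=object));cv2.imwrite(f"pics/{n}8.png",p[:,:,::-1])
z=cloud(i,d)[...,2];print("cap top",np.nanmedian(z[275:300,260:290]))
E
```

```text
t: 16.17
eef_pos: [553.7, -179.6, 47.8]
tcp_rot: [3.139, 0.001, 1.477]
ft_force: [-1.3, 0.6, 16.7]
opening: 0.439
grip_force: 30.0
t: 16.42
eef_pos: [553.7, -179.6, 47.5]
tcp_rot: [3.139, 0.001, 1.477]
ft_force: [-4.5, 1.2, 21.3]
opening: 0.437
grip_force: 30.0
[ 553.69875329 -179.6246522    47.56277307] [-3.90180713  0.79801408 21.75737316] [ 0.31238071  0.79387138 -0.02933268]
cap top 73.4466002165687
```

View pics/wrist8.png

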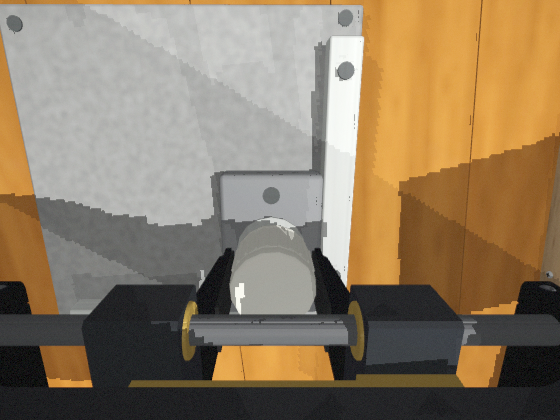

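Cap top reads 73.4, so its underside is 9.5 mm above the collar: no slip in the grip, resting on the balls. It sits about 1 mm too far to −y, so I'll ease up, recentre and press again.

```bash
echo '[[0,0,-1,0,0.3],[0,0,-2.5,0,0.3],[0.5,-0.2,-3,0,0.3],[1,-0.3,-3,0,0.3],[1,-0.3,-3,0,0.3]]' > next.json && python3 steer.py next.json
echo '[[0,0,0.5,0,0.3],[0,0,1,0,0.3],[0,0,1.5,0,0.3],[0,0,2,0,0.3],[0,0,2,0,0.3]]' > next.json && python3 steer.py next.json
python3 -c "
from cell import env
print(env.state()['moment'])"
echo '[[0,0,0.4,0,0.3],[0,0,0.8,0,0.3],[0,0,1,0,0.3]]' > next.json && python3 steer.py next.json
```

```text
t: 16.88
eef_pos: [552.7, -177.9, 48.5]
tcp_rot: [3.141, 0.0, 1.477]
ft_force: [1.1, 0.8, 2.1]
opening: 0.437
grip_force: 30.0
t: 17.3
eef_pos: [553.0, -178.1, 47.2]
tcp_rot: [3.14, 0.0, 1.477]
ft_force: [0.4, 1.1, 9.0]
opening: 0.434
grip_force: 30.0
[ 0.15450903 -0.02806257 -0.00546673]
t: 17.55
eef_pos: [553.1, -178.1, 46.3]
tcp_rot: [3.14, 0.001, 1.477]
ft_force: [-0.5, 1.8, 9.6]
opening: 0.44
grip_force: 30.0
```

```bash
echo '[[0,0,0.6,0,0.3],[0,0,1.2,0,0.3],[0,0,1.8,0,0.3],[0,0,1.8,0,0.3]]' > next.json && python3 steer.py next.json
echo '[[0,0,0.6,0,0.3],[0,0,1.2,0,0.3],[0,0,1.8,0,0.3],[0,0,1.8,0,0.3]]' > next.json && python3 steer.py next.json
```

```text
t: 17.88
eef_pos: [552.5, -177.8, 43.3]
tcp_rot: [-3.141, -0.0, 1.477]
ft_force: [1.6, 1.3, -3.6]
opening: 0.437
grip_force: 30.0
t: 18.22
eef_pos: [552.1, -177.8, 41.5]
tcp_rot: [-3.14, -0.0, 1.477]
ft_force: [-0.0, -0.5, -4.5]
opening: 0.437
grip_force: 30.0
```

```bash
echo '[[0,0,0.6,0,0.3],[0,0,1.2,0,0.3],[0,0,1.8,0,0.3],[0,0,2.4,0,0.3],[0,0,2.6,0,0.3]]' > next.json && python3 steer.py next.json
echo '[[0,0,0.4,0,0.3],[0,0,0.8,0,0.3],[0,0,1.2,0,0.3],[0,0,1.4,0,0.3],[0,0,1.4,0,0.3]]' > next.json && python3 steer.py next.json
```

```text
t: 18.63
eef_pos: [552.7, -177.9, 39.5]
tcp_rot: [3.141, 0.0, 1.477]
ft_force: [1.0, 0.5, -3.0]
opening: 0.439
grip_force: 30.0
t: 19.05
eef_pos: [552.7, -178.0, 38.5]
tcp_rot: [3.141, 0.0, 1.477]
ft_force: [-1.5, 1.2, 4.4]
opening: 0.439
grip_force: 30.0
```

```bash
echo '[[0,0,0.2,0,0.3],[0,0,0.5,0,0.3],[0,0,0.5,0,0.3],[0,0,0.5,0,0.3]]' > next.json && python3 steer.py next.json
cat > chk.py <<'E'
import sys
from cell import env
from h import *
n="wrist"
i=env.camera_info(n);p,d=env.read_camera(n);s=env.state();print(s["eef_pos"],s["ft_force"],s["moment"])
cv2.imwrite(f"pics/{sys.argv[1]}.png",p[:,:,::-1])
P=cloud(i,d);z=P[...,2];print("cap top",np.nanmedian(z[275:300,260:290]))
c,s_=np.cos(-.0934),np.sin(-.0934);x=P[...,0]*c+P[...,1]*s_;y=-P[...,0]*s_+P[...,1]*c
far=(z>20.5)&(z<24)&(x>575)&(x<630)&(y>-130)&(y<-20)
ft=(z>24.8)&(z<28)&(x>520)&(x<600)&(y>-118)&(y<-70)
# per image row: foot's right edge, stop's left edge
rows=[v for v in range(30,240) if ft[v].sum()>20]
fe=np.array([(np.flatnonzero(ft[v])[-1]+.5,v) for v in rows]);q=onplane(i,fe,26);xr=q[:,0]*c+q[:,1]*s_;yr=-q[:,0]*s_+q[:,1]*c
fs=np.array([(np.flatnonzero(far[v])[0]-.5,v) for v in range(30,260) if far[v].sum()>8]);q2=onplane(i,fs,22);xs=q2[:,0]*c+q2[:,1]*s_;ys=-q2[:,0]*s_+q2[:,1]*c
print("foot far edge",np.median(xr),np.polyfit(yr,xr,1)[0],"stop face",np.median(xs),np.polyfit(ys,xs,1)[0],"foot left edge y",yr.max(),len(xr),len(xs))
t=onplane(i,np.argwhere(ft)[:,::-1],26);print("foot left edge",np.percentile(-t[:,0]*s_+t[:,1]*c,99.8),"jig left/right stop ref: right face should be 90 less")
E
python3 chk.py w9
```

```text
t: 19.38
eef_pos: [552.8, -178.0, 38.5]
tcp_rot: [3.141, 0.0, 1.477]
ft_force: [-3.2, 1.5, 10.7]
opening: 0.435
grip_force: 30.0
[ 552.76084274 -178.02006073   38.4693439 ] [-3.15687004  1.00817339  9.83071135] [ 0.1310276   0.38000916 -0.00363807]
cap top 64.20932928079377
foot far edge 597.4328515818268 -0.007060170724970501 stop face 598.2856645704505 0.003739868554016234 foot left edge y -81.30981583898284 59 201
foot left edge -81.283759485418 jig left/right stop ref: right face should be 90 less
```

View pics/w9.png

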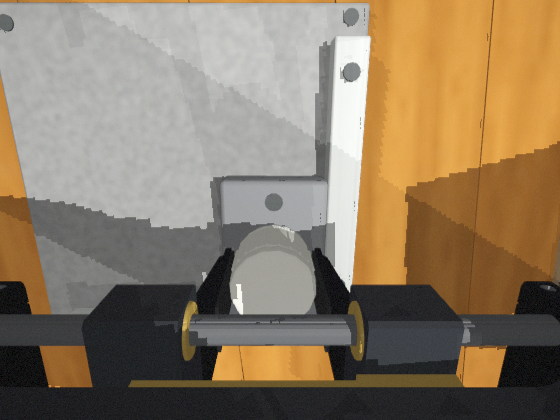

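The cap top is at 64.2, so the cap is home on the collar with about 10 N on it. The foot reads essentially unmoved, but I'll press it sideways gently into both stops to be sure.

```bash
echo '[[0,0.4,0,0,0.3],[0,0.8,0,0,0.3],[0,1.2,0,0,0.3],[0,1.2,0,0,0.3]]' > next.json && python3 steer.py next.json
echo '[[-0.4,0.3,0,0,0.3],[-0.8,0.6,0,0,0.3],[-1.2,0.8,0,0,0.3],[-1.2,0.8,0,0,0.3]]' > next.json && python3 steer.py next.json
python3 chk.py w10
```

```text
t: 19.77
eef_pos: [553.2, -178.1, 38.4]
tcp_rot: [-3.141, 0.0, 1.477]
ft_force: [-6.7, 0.7, 13.1]
opening: 0.436
grip_force: 30.0
t: 20.1
eef_pos: [554.0, -178.8, 38.4]
tcp_rot: [-3.141, -0.0, 1.477]
ft_force: [-4.6, 4.0, 13.2]
opening: 0.437
grip_force: 30.0
[ 554.04154838 -178.86449271   38.40798882] [-4.38886669  3.69773331 12.21409476] [ 0.67817926  0.72528379 -0.0174657 ]
cap top 64.23224009393505
foot far edge 597.4928810008774 -0.024135586427655745 stop face 598.328355963031 -0.0003207817330188867 foot left edge y -80.91301964649712 61 202
foot left edge -80.90566063628842 jig left/right stop ref: right face should be 90 less
```

```bash
echo '[[-0.3,0.4,0,0,0.3],[-0.6,0.8,0,0,0.3],[-0.8,1.2,0,0,0.3],[-0.8,1.2,0,0,0.3]]' > next.json && python3 steer.py next.json
cat >> chk.py <<'E'
cols=[u for u in range(225,325) if ft[:,u].sum()>10]
le=np.array([(u,np.flatnonzero(ft[:,u])[0]-.5) for u in cols][6:-6]);q=onplane(i,le,26);k=np.polyfit(q[:,0]*c+q[:,1]*s_,-q[:,0]*s_+q[:,1]*c,1)[0]
rr=np.array([(np.flatnonzero(ft[v])[0]-.5,v) for v in rows][8:]);q=onplane(i,rr,26);xn=q[:,0]*c+q[:,1]*s_
print("left edge slope",k,len(le),"foot near edge",np.median(xn))
E
python3 chk.py w11
```

```text
t: 20.48
eef_pos: [554.3, -179.1, 38.5]
tcp_rot: [-3.139, -0.001, 1.477]
ft_force: [-9.3, 7.9, 17.4]
opening: 0.436
grip_force: 30.0
[ 554.31707873 -179.12785064   38.42795005] [-7.61538469  7.22970177 16.0721292 ] [1.3300049  1.40479619 0.02455904]
cap top 64.21275795567854
foot far edge 597.4773997085188 -0.005949612079518702 stop face 598.2988751664601 6.887431282611014e-05 foot left edge y -81.1182973815462 61 203
foot left edge -81.12134405566823 jig left/right stop ref: right face should be 90 less
left edge slope -0.005458239799660242 87 foot near edge 539.3136751715178
```

```bash
echo '[[0.2,-0.3,0,0,0.3],[0.5,-0.6,-0.1,0,0.3],[0.6,-0.9,-0.2,0,0.3],[0.6,-0.9,-0.2,0,0.3],[0.6,-0.9,-0.2,0,0.3]]' > next.json && python3 steer.py next.json
echo '[[0,0,0,0,0.3],[0,0,0,0,0.3],[0,0,0,0,0.3]]' > next.json && python3 steer.py next.json
python3 chk.py w12
```

```text
t: 20.95
eef_pos: [554.3, -179.0, 38.5]
tcp_rot: [-3.141, -0.0, 1.477]
ft_force: [-4.3, 3.7, 11.1]
opening: 0.434
grip_force: 30.0
t: 21.2
eef_pos: [554.3, -179.1, 38.4]
tcp_rot: [-3.141, -0.0, 1.477]
ft_force: [-3.8, 4.4, 11.0]
opening: 0.435
grip_force: 30.0
[ 554.26811763 -179.06942335   38.45227489] [-5.08800806  3.62760628 11.27518871] [0.65662974 0.70558308 0.01898643]
cap top 64.18615237480466
foot far edge 597.4327001897594 -0.007054442817452963 stop face 598.299962619335 -0.00040607993097602424 foot left edge y -81.07783464851275 61 203
foot left edge -81.07304754009981 jig left/right stop ref: right face should be 90 less
left edge slope 0.0005708920661023105 87 foot near edge 539.2906448724576
```

The push is steady at about 11 N down. The cap is home, and the foot is square and lightly held against both stops, so I'm handing in.

```bash
python3 -c "
from cell import env
print(env.job_done())"
```

```text
the job is handed in; nothing more can be done
None
```

I handed the job in at about 21 s: the foot is square against both stops, and the ribbed cap clicked past the balls and sits on the collar, with the fingers still gripping it and pushing down at about 11 N. No verdict came back.

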